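# Close the specimen pots, slide them onto the warming mat and set its timer

### The arm

A 6-joint arm with a two-finger parallel gripper is mounted at the origin on a cart in front of the work surface, level with it; the furniture and walls round the work are solid. World frame = base frame: x ahead of the robot, y to its left, z up, the work surface at z = 0. Lengths are in m, angles in rad, forces in N, time in s.
With the tool pointing down it reaches from about 0.25 to 0.775 m from the base axis. Payload 4 kg.
Tool frame: the origin (TCP) lies between the finger pads; the fingertips stand 25 mm ahead of it and the grasp point (between the pads) lies 6 mm ahead of it (robot.tip_reach is the z of the fingertips in the tool frame, in m); z points along the fingers, y is the line along which they close (so a half turn about z gives the same grasp; the last joint's range is limited). The gripper opens to 94 mm and grips with 3 to 60 N. Pads are 16 mm wide; open, the fingers measure 119 mm over their backs; the gripper's body (75 mm by 177 mm) begins 78 mm behind the grasp point.
Start: joints at [-0.103, 0.087, 1.371, -0, 1.684, -0.103], TCP at [0.55, -0, 0.231] pointing down, gripper open.
Joint ranges: [-3.1, 3.1], [-0.76, 2.03], [0.27, 2.55], [-1.08, 4.22], [0.17, 2.65], [-2.57, 2.57]. Speed limits (rad/s): [2.79, 2.79, 3.14, 3.14, 3.14, 3.14].

### API

Orientations are given as [roll, pitch, yaw] about the fixed x, y, z axes, in that order (R = Rz(yaw) Ry(pitch) Rx(roll)).
In Python, from bench import robot gives the robot as it stands. The module is installed in compiled form; this text tells all that it offers.
- The arm moves only by the shell command python3 -m handwheel 'ROWS'. ROWS is JSON, a list of rows, each a list of 3 entries, a list of its own where there are three numbers: the turn, a rotation vector about the world's x, y, z in units of 90 degrees (1.0 is 90 degrees), then the shift along the world's x, y, z in units of 0.05 m (1.0 is 0.05 m), then the closure, from 0 (fully open) to 1 (shut). A call has 1 to 5 rows; each row shifts and turns the commanded pose from where the row before left it; what a row does not reach is not made up. A row lasts 1/10 s, in which the tool goes at most 50 mm and 8.59 degrees, less where a joint would pass 70% of its speed; a pose out of reach is approached as far as the arm can. A call with a number of a shift or a turn outside -1 to 1 is refused whole. A call with a gripper value outside its range is refused whole. The fingers move at their own pace and stop on an object; the grip force is fixed at half the most. Time passes only in rows, so rows that do not move let the fingers close. It gives the time, the measured TCP pose, the force, the opening and the grip force at its end, in the units of the state.
- robot.get_obs(): the state, without advancing time (a new reading comes with each control period).
- robot.snapshot(name): name is "scene" or "side" or "wrist"; returns (picture, depth): 420x560x3 uint8, red, green, blue; 420x560 float32, m along the optical axis (not along the pixel's ray), 0 where there is no reading.
- robot.calibration(name): a dict with "mtx" (3x3 intrinsics, pixels), "extrinsics" (4x4, takes a point from camera to world coordinates); the wrist camera has in their place "hand_eye" (4x4, takes a point from camera to tool coordinates, whose origin is the TCP and whose axes are the flange's). Camera axes: x right, y down, z forward; pixel columns grow to the right and rows downward; lengths in m; the calibration is good to about 2 mm. The wrist camera is an equidistant fisheye: a pixel r from the principal point sees the ray r / f radians off the axis. A picture is of the moment at which its call begins: read the wrist's pose just before it. calibration takes no time and is no camera call.
- robot.close_job(): hands the job in; it is judged then, once.
Trained networks look in the newest picture that a camera, given by its name, has taken for a name from the list of things; names that differ only in an ending like _2 or _b are one class to them, and where a whole thing is asked for, a point or a joint stands for the part that bears it (a point fixed in the world has none). Each returns a list of dicts, best first, with "p" (0 to 1); they miss things now and then, are a little off and sometimes report something else, mostly with a low value. They report only what shows in the picture. A call takes as long as a camera call. They do not tell look-alikes from the thing itself.
- robot.boxes_of(query, camera): "bbox" ([left, top, right, bottom] in pixels, round what is visible of it).
The state is a dict: "time": time; "joint_positions": joint angles; "qvel": joint speeds; "joint_torque": joint torques, N m; "tool_pos": TCP position; "ee_rot": TCP orientation; "wrist_force": force on the tool from outside, world axes, zero at the start; "wrist_torque": the same for the moment, N m; "width": finger opening in m; "finger_force": force on a finger pad.
Only numpy, scipy, OpenCV 4.12 (cv2) and the standard library are available. Lean on these libraries where they do the work, as an engineer would, in place of code of your own. Each camera call takes 0.05 s, during which the arm holds its last target. There are 200 camera calls.

### The job

Close every open steel pot with one of the spring-tab covers: pinch the cover's two tabs together, set it into the mouth until its flange lies flat on the rim, and let the tabs spring out under the rim. Slide the pots across the worktop, without lifting or tipping them, until each stands wholly on the square warming mat; when all the closed pots are on it, set the timer to the third click from its off stop. Leave the brown bottle, the roll of tape and the needle packet alone.

Things in the scene. Friction and masses are not known exactly. Their poses are not given: they have to be found in the camera images.
- pot_a: open round steel pot, 72 mm across, 42 mm high, about 0.25 kg, one of two or three alike at the right. Origin: centre of its underside, z up. Its mouth is 56 mm wide; the inward rim is 5 mm thick (37 to 42 mm above the underside), below it the bore is 66 mm wide; floor 4 mm above the underside. Free to slide.
- pot_b: open round steel pot, 72 mm across, 42 mm high, about 0.25 kg, one of two or three alike at the right. Origin: centre of its underside, z up. Its mouth is 56 mm wide; the inward rim is 5 mm thick (37 to 42 mm above the underside), below it the bore is 66 mm wide; floor 4 mm above the underside. Free to slide.
- pot_c: open round steel pot, 72 mm across, 42 mm high, about 0.25 kg, one of two or three alike at the right. Origin: centre of its underside, z up. Its mouth is 56 mm wide; the inward rim is 5 mm thick (37 to 42 mm above the underside), below it the bore is 66 mm wide; floor 4 mm above the underside. Free to slide.
- cap_a: spring-tab cover (three alike; any fits any pot, at any yaw) lying plug down on the worktop at the left. Origin: centre of the plug's underside, z up. Plug 50 mm across, z = 0 to 14 mm; flange 68 mm across, z = 14 to 18 mm; two upright finger plates 26 mm wide (x), 6 mm thick, z = 18.5 to 46 mm, outer faces at y = +18 and -18 mm (36 mm apart; 20 mm when pinched)
- cap_a_tab_l (a joint): slide of the +y tab of cap_a, m: 0 = sprung right out, 0.008 = pinched in to its stop; the spring takes 2 N at 0 and 6 N at 0.008
- cap_a_tab_r (a joint): slide of the -y tab of cap_a, m: 0 = sprung right out, 0.008 = pinched in to its stop; the spring takes 2 N at 0 and 6 N at 0.008
- cap_b: cover like cap_a. Each finger plate is one piece with a square-edged tongue (14 mm wide, z = 2.5 to 7.5 mm) that stands out of the plug to y = +/-32 mm when free and draws in to 24 mm when pinched. Unpinched, the tongues stop on the pot's rim and cannot be forced in. Each cover weighs 90 g
- cap_b_tab_l (a joint): slide of the +y tab of cap_b, m: 0 = sprung right out, 0.008 = pinched in to its stop; the spring takes 2 N at 0 and 6 N at 0.008
- cap_b_tab_r (a joint): slide of the -y tab of cap_b, m: 0 = sprung right out, 0.008 = pinched in to its stop; the spring takes 2 N at 0 and 6 N at 0.008
- cap_c: cover like cap_a. Seated, its flange lies on the pot's rim and its origin is 28 mm above the pot's; let go, the tongues spring out under the rim and lock the cover in. Pinching the plates frees it again
- cap_c_tab_l (a joint): slide of the +y tab of cap_c, m: 0 = sprung right out, 0.008 = pinched in to its stop; the spring takes 2 N at 0 and 6 N at 0.008
- cap_c_tab_r (a joint): slide of the -y tab of cap_c, m: 0 = sprung right out, 0.008 = pinched in to its stop; the spring takes 2 N at 0 and 6 N at 0.008
- mat: square black warming mat, 180 x 180 mm, a foil under 1 mm thick stuck to the worktop (pots slide onto it without a step; a grey 2 mm line runs 5 mm inside its edge). Origin: its centre, on the worktop; x and y along its sides. A tall sharps bin stands behind it, 180 mm high, its front 0.72 m ahead of the robot
- timer: white timer box, 84 (x) x 96 (y) x 34 mm, fixed to the worktop in front of the centrifuge (which stands 180 mm high between covers and mat). Origin: centre of its underside. Seven tick marks round the knob, 30 degrees apart; the long middle one, on its +x side (away from the robot), is the third click
- dial_grip (a point): middle of the grip bar of the timer's black knob, on its upright axis, 58 mm above the worktop; bar 44 mm long (along this frame's x, +x end carries the white pointer line), 12 mm thick (along y), from 43 to 73 mm above the worktop
- dial (a joint): turn of that knob, rad, growing clockwise seen from above; 0 = off stop (pointer along the timer's +y, to the robot's left), then a click stop every 30 degrees (0.5236 rad) up to the sixth at 3.1416. It snaps to the nearest stop when let go; passing a stop takes about 0.1 N m
- bottle_brown: bystander: brown bottle, 60 mm across, 142 mm high. Origin: centre of its underside
- tape_roll: bystander: standing roll of tape, 33 mm across, 60 mm high. Origin: centre of its underside
- needle_pack: bystander: flat needle packet, 30 x 86 x 9 mm, lying. Origin: centre of its underside
Not all that is in view belongs to the job. Leave any blue or green look-alike of the cap_b alone.

How it is judged:
By the outcome, as a careful person would: the job done as asked, in the order asked, and still so for the second after the job is handed in, with the robot touching nothing.
Of pot_a, pot_b, pot_c only 2 to 3 are there at a start; the rules pass over those that are not, and their reading is None.
At some moment in a run one of pot_a, pot_b, pot_c, cap_a, cap_b, cap_c may be knocked a few centimetres aside while the robot is not near it.
It also fails if it takes over 210 s, if anything falls off the work surface, if the arm or the gripper's body presses on something with over 40 N, if the wrist force passes 120 N, or if a joint passes its speed limit or range.

## Working session

There is one attempt and no reset: what is moved stays moved. The work goes in short steps, Python scripts to look and compute and a shell command to move; the robot and the scene stay as the last step left them, time stands still between calls to the robot, and variables do not carry over. Pictures are saved under pics/ and viewed, at most 14 in all, crops included, and the job is handed in when it is done.

```bash
mkdir -p pics; cat > h.py <<'E'
import numpy as np, cv2
from scipy.spatial.transform import Rotation as R
from bench import robot
def snap(n,fn=None):
    o=robot.get_obs(); p,d=robot.snapshot(n)
    if fn: cv2.imwrite('pics/'+fn+'.png',p[:,:,::-1])
    return o,p,d
def cloud(n,o,d):
    c=robot.calibration(n);K=c['mtx'];v,u=np.mgrid[0:420,0:560].astype(float)
    x=(u-K[0,2])/K[0,0];y=(v-K[1,2])/K[1,1]
    if n=='wrist':
        r=np.hypot(x,y)+1e-9;t=np.tan(np.minimum(r,1.5))/r;x=x*t;y=y*t
        T=np.eye(4);T[:3,:3]=R.from_euler('xyz',o['ee_rot']).as_matrix();T[:3,3]=o['tool_pos'];T=T@c['hand_eye']
    else: T=c['extrinsics']
    P=np.stack([x*d,y*d,d],-1)@np.asarray(T)[:3,:3].T+np.asarray(T)[:3,3]
    P[d<=0]=np.nan
    return P
E
python3 - <<'E'
from h import *
print(robot.get_obs())
for n in('scene','side','wrist'):
    o,p,d=snap(n,n+'0');P=cloud(n,o,d);np.save(n+'0.npy',P)
    print(n,robot.calibration(n))
    for q in('pot_a','cap_a','mat','timer','dial_grip','bottle_brown','tape_roll','needle_pack'):
        for b in robot.boxes_of(q,n):
            if b['p']<.3: continue
            l,t,r,bt=map(int,b['bbox']);print(q,round(b['p'],2),[l,t,r,bt],np.round(np.nanmedian(P[t:bt,l:r].reshape(-1,3),0),3))
E
```

```text
{'time': 0.0, 'joint_positions': array([-1.03111924e-01,  8.79212790e-02,  1.37226569e+00, -2.87116763e-05,
        1.68360406e+00, -1.03114351e-01]), 'qvel': array([ 2.18383037e-03, -5.71074576e-04,  1.32623266e-03, -4.00038438e-05,
       -6.40717442e-04, -1.93998092e-04]), 'joint_torque': array([ 1.28542815e-03, -3.40182602e+01, -3.02423716e+01,  7.18220207e-02,
        3.29729996e-02, -1.13141955e-04]), 'tool_pos': array([5.49493164e-01, 3.19294548e-05, 2.29316761e-01]), 'ee_rot': array([-3.13940301e+00, -1.97898339e-04,  1.57079534e+00]), 'wrist_force': array([-0.44955502,  0.45910501,  0.76042644]), 'wrist_torque': array([0.03702131, 0.06437965, 0.01223683]), 'finger_force': 0.0, 'width': 0.09405119714600281}
scene {'mtx': array([[403.51253213,   0.        , 281.48799413],
       [  0.        , 403.51253213, 207.36982883],
       [  0.        ,   0.        ,   1.        ]]), 'extrinsics': array([[-0.50401211, -0.40790355,  0.76130578, -0.4159772 ],
       [-0.86350633,  0.25648079, -0.43425156,  0.55079943],
       [-0.01812755, -0.8762604 , -0.48149672,  0.66917386],
       [ 
[... 2029 characters left out ...]
       ,   1.        ]]), 'hand_eye': array([[-5.88009803e-05, -9.69805124e-01, -2.43881157e-01,
         7.00402156e-02],
       [ 9.99999915e-01, -1.56281922e-04,  3.80357525e-04,
        -4.65056393e-04],
       [-4.06986892e-04, -2.43881114e-01,  9.69805051e-01,
        -1.55343947e-01],
       [ 0.00000000e+00,  0.00000000e+00,  0.00000000e+00,
         1.00000000e+00]])}
pot_a 0.62 [286, 351, 335, 365] [ 0.591 -0.249  0.009]
cap_a 0.87 [117, 6, 167, 57] [0.386 0.193 0.019]
mat 0.97 [214, 245, 339, 366] [ 0.547 -0.049  0.186]
timer 0.69 [140, 73, 226, 178] [0.441 0.075 0.034]
dial_grip 0.96 [150, 106, 197, 147] [0.436 0.074 0.045]
needle_pack 0.95 [161, 330, 191, 355] [ 0.395 -0.233  0.009]
  return np.nanmean(a, axis, out=out, keepdims=keepdims)
```

```bash
python3 - <<'E'
import cv2,numpy as np
a=cv2.imread('pics/side0.png')[90:370,150:430];b=cv2.imread('pics/scene0.png')[160:330,90:430]
a=cv2.resize(a,None,fx=2.1,fy=2.1,interpolation=3);b=cv2.resize(b,None,fx=2.3,fy=2.3,interpolation=3)
cv2.imwrite('pics/a.png',a);cv2.imwrite('pics/b.png',b)
E
```

```text
(no output)
```

View pics/a.png

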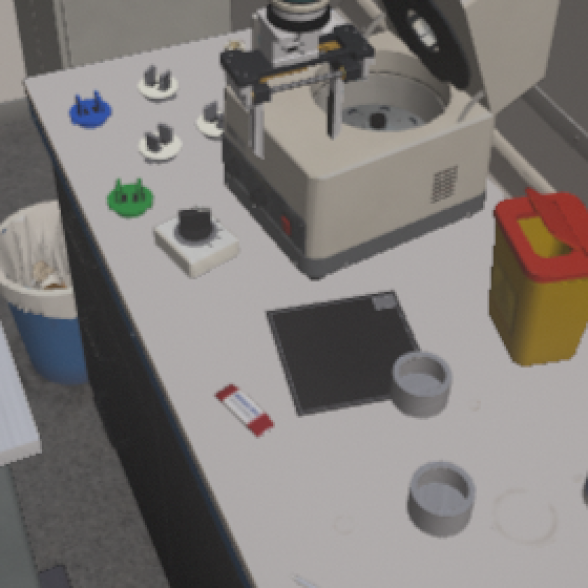

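View pics/b.png

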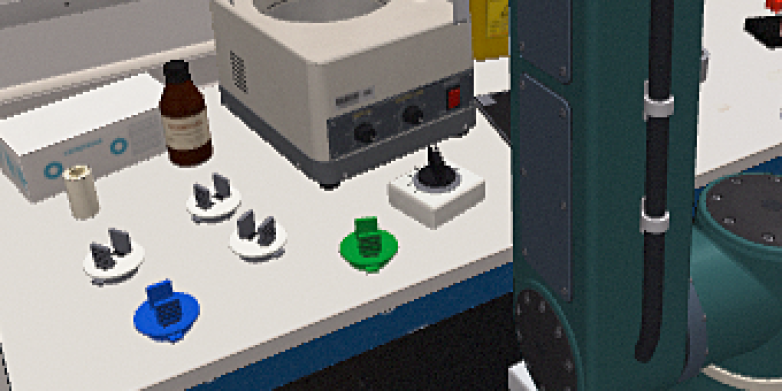

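The side view shows three white covers, at crop (158,85), (160,143) and (212,120). Blue and green look-alikes are at (90,108) and (130,198). There are pots at (420,383) and (440,497), and possibly a third at the right edge (588,490). The scene view confirms the covers, plus the bottle, the tape and the timer.

```bash
python3 - <<'E'
import cv2,numpy as np
a=cv2.imread('pics/side0.png')[200:420,300:560]
cv2.imwrite('pics/c.png',cv2.resize(a,None,fx=2.5,fy=2.5,interpolation=3))
P=np.load('side0.npy')
# tab tops / flange of white caps; pots
for (x,y) in((.454,.305),(.555,.322),(.514,.452)):
    for n in('side','scene'):
        Q=np.load(n+'0.npy').reshape(-1,3);Q=Q[np.isfinite(Q).all(1)]
        m=(np.hypot(Q[:,0]-x,Q[:,1]-y)<.045)&(Q[:,2]>.022)&(Q[:,2]<.06);q=Q[m]
        print(n,m.sum(),q.mean(0).round(3),q[:,2].max().round(3),'PCA',np.degrees(np.arctan2(*np.linalg.svd(q[:,:2]-q[:,:2].mean(0),full_matrices=False)[2][0][::-1])).round(0))
Q=P.reshape(-1,3);Q=Q[np.isfinite(Q).all(1)]
m=(Q[:,1]<-.15)&(Q[:,2]>.036)&(Q[:,2]<.05)&(Q[:,0]<.9)&(Q[:,0]>.25);q=Q[m]
k=np.unique((q[:,:2]/.02).round().astype(int),axis=0,return_counts=True);print([(a*.02,c) for a,c in zip(*k)])
E
```

```text
side 105 [0.46  0.297 0.035] 0.051 PCA -143.0
scene 135 [0.456 0.304 0.036] 0.048 PCA -149.0
side 74 [0.558 0.322 0.035] 0.05 PCA -88.0
scene 110 [0.559 0.323 0.036] 0.047 PCA 112.0
side 82 [0.509 0.451 0.035] 0.049 PCA 133.0
scene 142 [0.505 0.458 0.036] 0.049 PCA -55.0
[(array([ 0.5 , -0.46]), np.int64(13)), (array([ 0.5 , -0.44]), np.int64(33)), (array([ 0.5 , -0.42]), np.int64(19)), (array([ 0.52, -0.66]), np.int64(7)), (array([ 0.52, -0.64]), np.int64(3)), (array([ 0.52, -0.48]), np.int64(5)), (array([ 0.52, -0.46]), np.int64(46)), (array([ 0.52, -0.44]), np.int64(3)), (array([ 0.52, -0.42]), np.int64(15)), (array([ 0.52, -0.4 ]), np.int64(18)), (array([ 0.54, -0.48]), np.int64(14)), (array([ 0.54, -0.46]), np.int64(22)), (array([ 0.54, -0.42]), np.int64(1)), (array([ 0.54, -0.4 ]), np.int64(30)), (array([ 0.56, -0.68]), np.int64(22)), (array([ 0.56, -0.46]), np.int64(31)), (array([ 0.56, -0.44]), np.int64(26)), (array([ 0.56, -0.42]), np.int64(38)), (array([ 0.56, -0.4 ]), np.int64(8)), (array([ 0.56, -0.3 ]), np.int64(22)), (array([ 0.56, -0.28]), np.int64(25)), (array([ 0.56,
[... 896 characters left out ...]
t64(11)), (array([ 0.74, -0.52]), np.int64(3)), (array([ 0.74, -0.3 ]), np.int64(28)), (array([ 0.74, -0.28]), np.int64(6)), (array([ 0.74, -0.26]), np.int64(11)), (array([ 0.74, -0.24]), np.int64(7)), (array([ 0.74, -0.22]), np.int64(11)), (array([ 0.74, -0.2 ]), np.int64(8)), (array([ 0.76, -0.3 ]), np.int64(17)), (array([ 0.78, -0.76]), np.int64(1)), (array([ 0.78, -0.74]), np.int64(3)), (array([ 0.78, -0.32]), np.int64(4)), (array([ 0.78, -0.3 ]), np.int64(22)), (array([ 0.8 , -0.78]), np.int64(30)), (array([ 0.8 , -0.76]), np.int64(40)), (array([ 0.8 , -0.74]), np.int64(34)), (array([ 0.8 , -0.72]), np.int64(3)), (array([ 0.8 , -0.32]), np.int64(12)), (array([ 0.8, -0.3]), np.int64(4))]
```

View pics/c.png

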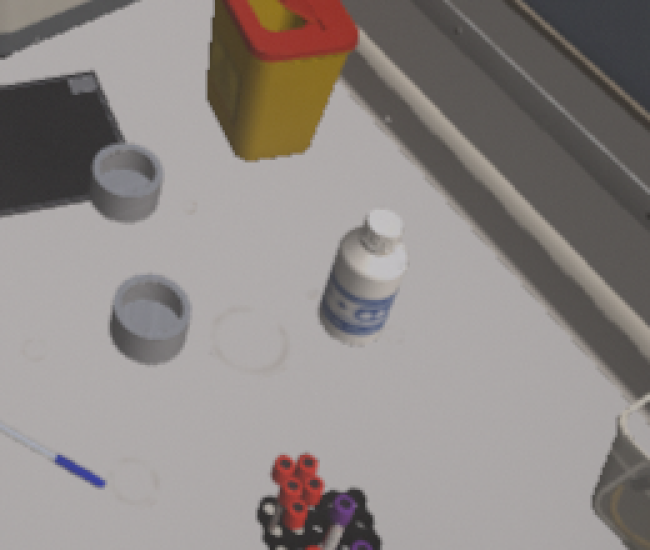

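There are only two pots, at about (0.60,-0.285) and (0.543,-0.44). The white bottle and the tube rack aren't part of the job. Next I'll move over the covers.

```bash
python3 -m handwheel '[[[0,0,0],[-1,0,0],0.3],[[0,0,0],[-0.85,0.5,0],0.3],[[0,0,0],[0,1,0],0.3],[[0,0,0],[0,1,0],0.3],[[0,0,0],[0,1,0],0.3]]'; python3 -m handwheel '[[[0,0,0],[0,1,0],0.3],[[0,0,0],[0,1,0],0.3],[[0,0,0],[0,0.2,0],0.3],[[0,0,0],[0,0,0],0.3]]'
cat >> h.py <<'E'
def plates(P,x,y,rad=.042):
    """grey finger plates above flange: centre, yaw of the closing axis"""
    Q=P.reshape(-1,3);Q=Q[np.isfinite(Q).all(1)]
    m=(np.hypot(Q[:,0]-x,Q[:,1]-y)<rad)&(Q[:,2]>.026)&(Q[:,2]<.06);q=Q[m]
    top=np.percentile(q[:,2],95);t=q[q[:,2]>top-.006][:,:2].astype(np.float32)
    _,lab,c=cv2.kmeans(t,2,None,(3,50,1e-5),5,cv2.KMEANS_PP_CENTERS)
    d=c[1]-c[0]
    return c.mean(0),np.degrees(np.arctan2(d[1],d[0])),np.hypot(*d),top,len(t)
E
python3 - <<'E'
from h import *
o,p,d=snap('wrist','w1');P=cloud('wrist',o,d);np.save('w1.npy',P);print(o['tool_pos'],o['ee_rot'])
for b in robot.boxes_of('cap_a','wrist'):
    l,t,r,bt=map(int,b['bbox']);print(round(b['p'],2),[l,t,r,bt],np.nanmedian(P[t:bt,l:r].reshape(-1,3),0).round(3))
for c in((.457,.302),(.558,.322)): print(plates(P,*c))
E
```

```text
time: 1.85
tool_pos: [0.457, 0.1764, 0.2311]
ee_rot: [3.14, -0.0, 1.57]
wrist_force: [-0.6, -0.7, 0.8]
width: 0.0659
finger_force: 0.0
time: 2.25
tool_pos: [0.4571, 0.2864, 0.23]
ee_rot: [-3.141, 0.001, 1.574]
wrist_force: [0.1, -0.9, 0.8]
width: 0.0656
finger_force: 0.0
[0.45705896 0.28635647 0.23003343] [-3.14092501e+00  7.19932295e-04  1.57411310e+00]
0.73 [252, 145, 314, 203] [0.458 0.304 0.019]
0.64 [341, 130, 400, 190] [0.557 0.322 0.019]
0.57 [297, 15, 357, 69] [0.506 0.456 0.019]
0.56 [189, 34, 247, 93] [0.384 0.43  0.019]
(array([0.45898634, 0.30292842], dtype=float32), np.float32(-148.05609), np.float32(0.030269906), np.float64(0.047968382257934816), 298)
(array([0.5610408 , 0.32206282], dtype=float32), np.float32(-68.6912), np.float32(0.029856594), np.float64(0.04793349779511044), 286)
```

View pics/w1.png

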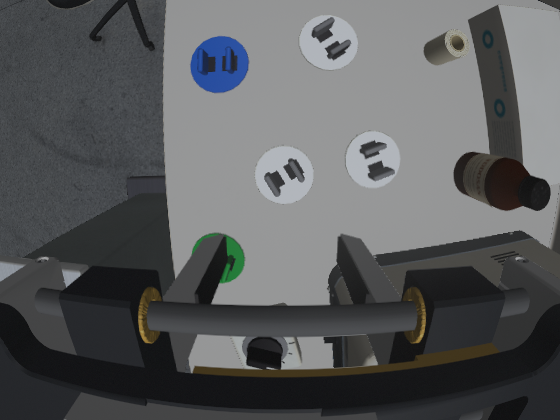

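The wrist view shows the near cover at (284,175) and the second at (373,160), with their plates clear. The plate spacing measures 30 mm, as the text says it should. I'll grasp the near cover first, with the closing axis at +32°.

```bash
python3 -m handwheel '[[[0,0,0.089],[0.02,0.16,-0.3],0.3],[[0,0,0.089],[0.02,0.16,-0.7],0.3],[[0,0,0.089],[0,0,-0.8],0.3],[[0,0,0.089],[0,0,-0.4],0.3],[[0,0,0],[0,0,0],0.3]]'; python3 - <<'E'
from h import *
o,p,d=snap('wrist','w2');P=cloud('wrist',o,d);print(o['tool_pos'],o['ee_rot'],np.degrees(o['ee_rot'][2])-90)
print(plates(P,.459,.303))
E
```

```text
time: 2.85
tool_pos: [0.4577, 0.2978, 0.1166]
ee_rot: [-3.133, -0.0, 2.127]
wrist_force: [0.4, 0.1, -0.1]
width: 0.0657
finger_force: 0.0
[0.45770932 0.29777033 0.11661622] [-3.13345074e+00 -8.45695977e-05  2.12685127e+00] 31.859601242796316
(array([0.45851105, 0.303192  ], dtype=float32), np.float32(-148.15446), np.float32(0.030232666), np.float64(0.048041451763989634), 601)
```

```bash
python3 -m handwheel '[[[0,0,0],[0,0,0],0.3],[[0,0,0],[0,0,0],0.3]]'
```

```text
time: 3.1
tool_pos: [0.461, 0.301, 0.1231]
ee_rot: [3.137, 0.0, 2.127]
wrist_force: [0.0, 0.2, 0.2]
width: 0.0658
finger_force: 0.0
```

```bash
python3 -m handwheel '[[[0,0,0],[-0.03,0.04,-0.6],0.3],[[0,0,0],[0,0,-0.6],0.3],[[0,0,0],[0,0,-0.28],0.3],[[0,0,0],[0,0,0],0.3],[[0,0,0],[0,0,0],0.3]]'
```

```text
time: 3.6
tool_pos: [0.4589, 0.3034, 0.048]
ee_rot: [3.139, 0.0, 2.13]
wrist_force: [-0.2, 0.5, 0.3]
width: 0.0659
finger_force: 0.0
```

```bash
python3 -m handwheel '[[[0,0,0],[0,0,0],1],[[0,0,0],[0,0,0],1],[[0,0,0],[0,0,0],1],[[0,0,0],[0,0,0],1],[[0,0,0],[0,0,0],1]]';python3 -m handwheel '[[[0,0,0],[0,0,0],1],[[0,0,0],[0,0,0.5],1],[[0,0,0],[0,0,0.7],1],[[0,0,0],[0,0,1],1],[[0,0,0],[0,0,1],1]]'
```

```text
time: 4.1
tool_pos: [0.4583, 0.3032, 0.0471]
ee_rot: [3.14, 0.0, 2.13]
wrist_force: [-0.6, 0.3, 2.2]
width: 0.0296
finger_force: 3.7
time: 4.6
tool_pos: [0.4571, 0.3025, 0.2067]
ee_rot: [-3.138, -0.0, 2.13]
wrist_force: [0.2, 0.9, -0.8]
width: 0.0179
finger_force: 30.0
```

```bash
python3 -m handwheel '[[[0,0,0],[-0.3,-0.8,0.5],1],[[0,0,0],[-0.3,-1,0.3],1],[[0,0,0],[-0.3,-1,0],1],[[0,0,0],[0,-1,0],1],[[0,0,0],[0,-1,0],1]]';python3 -m handwheel '[[[0,0,0],[0,-1,0],1],[[0,0,0],[0,-1,0],1],[[0,0,0],[0,-1,0],1],[[0,0,0],[0.3,-1,0],1],[[0,0,0],[0.8,-1,0],1]]';python3 -m handwheel '[[[0,0,0],[0.8,-1,0],1],[[0,0,0],[0.8,-1,0],1],[[0,0,0],[0.3,-1,-0.5],1],[[0,0,0],[0,0,0],1],[[0,0,0],[0,0,0],1]]'; python3 - <<'E'
from h import *
o,p,d=snap('wrist','w3');P=cloud('wrist',o,d);np.save('w3.npy',P);print(o['tool_pos'],o['ee_rot'])
for b in robot.boxes_of('pot_a','wrist')+robot.boxes_of('mat','wrist'):
    l,t,r,bt=map(int,b['bbox']);print(round(b['p'],2),[l,t,r,bt],np.nanmedian(P[t:bt,l:r].reshape(-1,3),0).round(3))
E
```

```text
time: 5.1
tool_pos: [0.4139, 0.0676, 0.2453]
ee_rot: [3.141, 0.0, 2.131]
wrist_force: [0.8, 0.3, -0.6]
width: 0.0186
finger_force: 30.0
time: 5.6
tool_pos: [0.4592, -0.1705, 0.2457]
ee_rot: [-3.141, 0.001, 2.127]
wrist_force: [1.8, -0.5, 0.1]
width: 0.0183
finger_force: 30.0
time: 6.1
tool_pos: [0.5351, -0.2894, 0.221]
ee_rot: [-3.14, -0.005, 2.128]
wrist_force: [-0.1, 0.4, -1.5]
width: 0.0181
finger_force: 30.0
[ 0.53513603 -0.28942918  0.22103357] [-3.13981563 -0.00510506  2.12841289]
0.8 [301, 180, 366, 245] [ 0.587 -0.268  0.039]
0.55 [199, 256, 233, 275] [ 0.51  -0.404  0.022]
0.64 [231, 14, 441, 201] [ 0.535 -0.174  0.002]
```

View pics/w3.png

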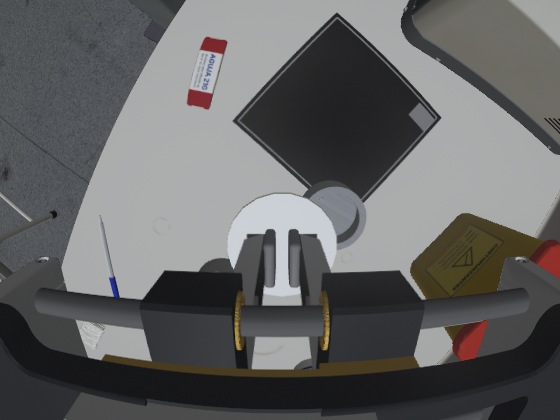

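The cover is held with its plates pinched and square, at (282,260). Pot 1 is at (335,215) and pot 2 is hidden behind the left finger. The mat's corners are at (337,14), (440,117) and (234,121).

```bash
cat >> h.py <<'E'
from scipy.optimize import minimize
def rim(P,x,y,zlo=.036,zhi=.05,r=(.028,.036),rad=.06):
    Q=P.reshape(-1,3);Q=Q[np.isfinite(Q).all(1)]
    q=Q[(np.hypot(Q[:,0]-x,Q[:,1]-y)<rad)&(Q[:,2]>zlo)&(Q[:,2]<zhi)]
    if len(q)<20: return None
    def f(c):
        e=np.hypot(*(q[:,:2]-c).T);v=np.maximum(r[0]-e,0)+np.maximum(e-r[1],0)
        return np.minimum(v,.006).sum()+.05*np.abs(e-.032).sum()
    s=min((minimize(f,[x+a,y+b],method='Nelder-Mead',options=dict(xatol=1e-4,fatol=1e-6)) for a in(-.015,0,.015) for b in(-.015,0,.015)),key=lambda s:s.fun)
    return s.x.round(4),len(q),round(float(np.median(q[:,2])),4)
E
python3 - <<'E'
from h import *
P=np.load('w3.npy');S=np.load('side0.npy')
o,p,d=snap('side','s1');S2=cloud('side',o,d)
for n,C in(('w',P),('s0',S),('s1',S2)): print(n,rim(C,.597,-.285),rim(C,.54,-.44))
for u,v in((337,14),(440,117),(234,121),(360,200)): print(P[v-1:v+2,u-1:u+2].reshape(-1,3).mean(0).round(3))
E
```

```text
w (array([ 0.5951, -0.2815]), 885, 0.043) (array([ 0.5339, -0.431 ]), 55, 0.0394)
s0 (array([ 0.5958, -0.2834]), 259, 0.0423) (array([ 0.5361, -0.4363]), 328, 0.0424)
s1 (array([ 0.596 , -0.2833]), 257, 0.042) (array([ 0.5361, -0.4361]), 325, 0.0424)
[ 0.478 -0.077  0.002]
[ 0.651 -0.108  0.002]
[ 0.446 -0.251  0.002]
[ 0.612 -0.25   0.03 ]
```

```bash
python3 - <<'E'
from h import *
P=np.load('w3.npy');t=np.array([.5351,-.2894,.2210])
Q=P.reshape(-1,3);Q=Q[np.isfinite(Q).all(1)]
q=Q[(np.hypot(*(Q[:,:2]-t[:2]).T)<.05)&(abs(Q[:,2]-t[2]+.030)<.006)]
print(len(q),np.median(q[:,2]))
def fit(q,r):
    # visible outer edge: hull points against known radius
    h=cv2.convexHull(q[:,:2].astype(np.float32)).reshape(-1,2).astype(float)
    from scipy.optimize import least_squares
    return least_squares(lambda c:np.hypot(*(h-c).T)-r,h.mean(0),loss='soft_l1',f_scale=.001).x,h
c,h=fit(q,.034);print('cap-TCP',c-t[:2]);
e=np.hypot(*(h-c).T);print(e.round(4))
E
```

```text
5138 0.19288997085795778
cap-TCP [ 1.63692091e-05 -1.18108398e-03]
[0.0335 0.0336 0.0336 0.0335 0.0334 0.0334 0.0334 0.0334 0.0338 0.0339
 0.034  0.0337 0.0339 0.0338 0.0339 0.0339 0.0339 0.0338 0.0338 0.0339
 0.0339 0.034  0.0339 0.0342 0.0339 0.0339 0.034  0.034  0.0339 0.034
 0.0341 0.0341 0.0338 0.034  0.0338 0.0338 0.0338 0.0337 0.0338 0.0339
 0.0342 0.0334 0.0335 0.0335 0.0334 0.0336 0.0335 0.0334 0.0335 0.0336
 0.0333 0.0335 0.0337 0.0338 0.0342 0.0341 0.0337 0.0336 0.0333]
```

```bash
python3 -m handwheel '[[[0,0,0],[0.6,0.08,-0.3],1],[[0,0,0],[0.6,0.08,-0.5],1],[[0,0,0],[0,0,-0.8],1],[[0,0,0],[0,0,0],1],[[0,0,0],[0,0,0],1]]'; python3 -m handwheel '[[[0,0,0],[0,0,0],1],[[0,0,0],[0,0,0],1]]'; python3 - <<'E'
from h import *
o,p,d=snap('wrist','w4');P=cloud('wrist',o,d);print(o['tool_pos'],rim(P,.596,-.282))
E
```

```text
time: 6.8
tool_pos: [0.5954, -0.2801, 0.1443]
ee_rot: [-3.141, -0.001, 2.131]
wrist_force: [0.2, -0.5, -0.5]
width: 0.0187
finger_force: 30.0
time: 7.0
tool_pos: [0.5968, -0.2819, 0.1476]
ee_rot: [3.139, 0.005, 2.13]
wrist_force: [-0.5, 0.5, -1.3]
width: 0.0184
finger_force: 30.0
[ 0.5967944  -0.28190969  0.14757088] (array([ 0.5953, -0.2816]), 1155, 0.0431)
```

```bash
python3 -m handwheel '[[[0,0,0],[-0.02,0,-0.5],1],[[0,0,0],[0,0,-0.45],1],[[0,0,0],[0,0,-0.2],1],[[0,0,0],[0,0,-0.1],1],[[0,0,0],[0,0,0],1]]'; python3 -m handwheel '[[[0,0,0],[0,0,-0.1],1],[[0,0,0],[0,0,0],1]]'
```

```text
time: 7.55
tool_pos: [0.5949, -0.2813, 0.0815]
ee_rot: [3.141, 0.0, 2.13]
wrist_force: [-0.5, -0.8, -0.8]
width: 0.0181
finger_force: 30.0
time: 7.75
tool_pos: [0.5951, -0.2813, 0.0768]
ee_rot: [3.141, 0.001, 2.13]
wrist_force: [-0.1, -0.4, -1.4]
width: 0.018
finger_force: 30.0
```

In with no contact force. I'll press it down to seat it, then release.

```bash
python3 -m handwheel '[[[0,0,0],[0,0,-0.06],1],[[0,0,0],[0,0,-0.04],1],[[0,0,0],[0,0,0],1]]'; python3 -m handwheel '[[[0,0,0],[0,0,0],0.35],[[0,0,0],[0,0,0],0.35],[[0,0,0],[0,0,0],0.35],[[0,0,0],[0,0,0],0.35]]'
```

```text
time: 8.05
tool_pos: [0.5956, -0.2815, 0.0753]
ee_rot: [3.14, 0.003, 2.13]
wrist_force: [-3.8, 2.2, 10.2]
width: 0.0181
finger_force: 30.1
time: 8.45
tool_pos: [0.5952, -0.2814, 0.0719]
ee_rot: [3.141, 0.001, 2.13]
wrist_force: [-0.5, -0.2, -0.0]
width: 0.0468
finger_force: 0.0
```

```bash
python3 -m handwheel '[[[0,0,0],[0,0,0.5],0.35],[[0,0,0],[0,0,0.8],0.3],[[0,0,0],[-0.6,-0.5,1],0.3],[[0,0,0],[-0.6,-0.5,0.7],0.3],[[0,0,0],[0,0,0],0.3]]'; python3 - <<'E'
from h import *
o,p,d=snap('wrist','w5');P=cloud('wrist',o,d);print(o['tool_pos'])
print(plates(P,.5955,-.282) if 0 else '')
Q=P.reshape(-1,3);Q=Q[np.isfinite(Q).all(1)]
q=Q[(np.hypot(Q[:,0]-.5955,Q[:,1]+.282)<.03)];print(np.histogram(q[:,2],np.arange(0,.09,.005)))
f=q[abs(q[:,2]-.047)<.006];A=np.c_[f[:,:2],np.ones(len(f))];print('tilt',np.linalg.lstsq(A,f[:,2],rcond=None)[0], np.median(f[:,2]))
t=q[(q[:,2]>.07)&(q[:,2]<.085)][:,:2].astype(np.float32);_,l,c=cv2.kmeans(t,2,None,(3,50,1e-5),5,2);print(c,np.hypot(*(c[0]-c[1])))
print(rim(P,.535,-.435))
E
```

```text
time: 8.95
tool_pos: [0.5422, -0.3289, 0.2162]
ee_rot: [3.139, 0.012, 2.126]
wrist_force: [-0.1, -0.0, 0.8]
width: 0.0655
finger_force: 0.0
[ 0.54219273 -0.32892603  0.21620163]

(array([   0,    0,    0,    0,    0,    0,    0,    0,    3, 1955,   44,
         60,   57,   61,  233,  127,    0]), array([0.   , 0.005, 0.01 , 0.015, 0.02 , 0.025, 0.03 , 0.035, 0.04 ,
       0.045, 0.05 , 0.055, 0.06 , 0.065, 0.07 , 0.075, 0.08 , 0.085]))
tilt [0.00402393 0.0005103  0.0449934 ] 0.04720738956022108
[[ 0.5817564  -0.2900018 ]
 [ 0.60791737 -0.2748926 ]] 0.030210657
(array([ 0.5353, -0.4345]), 753, 0.0431)
```

Seated flat and sprung out: the flange reads 47 mm everywhere and the plates are 30 mm apart. Next is the second cover, but first I'll check the clearance to the centrifuge.

```bash
python3 - <<'E'
from h import *
for f in('w1','scene0','side0'):
    Q=np.load(f+'.npy').reshape(-1,3);Q=Q[np.isfinite(Q).all(1)]
    q=Q[(Q[:,2]>.08)&(Q[:,2]<.19)&(Q[:,0]>.45)&(Q[:,0]<.7)&(Q[:,1]>.12)&(Q[:,1]<.33)]
    print(f,len(q))
    for x in np.arange(.46,.7,.02):
        s=q[abs(q[:,0]-x)<.01]
        if len(s)>3: print(round(x,2),np.percentile(s[:,1],97).round(3),len(s))
print(plates(np.load('w1.npy'),.506,.456))
E
```

```text
w1 3545
0.5 0.134 34
0.52 0.189 1174
0.54 0.185 22
0.58 0.203 179
0.66 0.213 14
0.68 0.327 1005
scene0 2490
0.5 0.142 27
0.52 0.19 829
0.54 0.198 237
0.56 0.201 184
0.58 0.203 181
0.6 0.205 178
0.62 0.207 155
0.64 0.21 150
0.66 0.213 131
0.68 0.325 232
side0 556
0.5 0.135 12
0.52 0.179 310
0.54 0.163 8
0.58 0.162 10
0.6 0.17 30
0.62 0.17 26
0.64 0.171 27
0.66 0.174 55
0.68 0.179 65
(array([0.50845814, 0.4559937 ], dtype=float32), np.float32(-55.130665), np.float32(0.030216599), np.float64(0.04785346539808692), 282)
```

```bash
python3 -m handwheel '[[[0,0,0],[-0.8,0.6,0.5],0.3],[[0,0,0],[-0.8,0.6,0.2],0.3],[[0,0,0],[-0.7,0.7,0],0.3],[[0,0,-0.0935],[-0.2,1,0],0.3],[[0,0,-0.0935],[0,1,0],0.3]]';python3 -m handwheel '[[[0,0,-0.0935],[0,1,0],0.3],[[0,0,-0.0935],[0,1,0],0.3],[[0,0,-0.0935],[0,1,0],0.3],[[0,0,-0.0935],[0,1,0],0.3],[[0,0,-0.0935],[0,1,0],0.3]]';python3 -m handwheel '[[[0,0,-0.0935],[0,1,0],0.3],[[0,0,-0.0935],[0,1,0],0.3],[[0,0,-0.0935],[0,1,0],0.3],[[0,0,-0.0935],[0.7,1,0],0.3],[[0,0,-0.0935],[0.7,0.6,0],0.3]]';python3 -m handwheel '[[[0,0,0],[0,0,0],0.3],[[0,0,0],[0,0,0],0.3],[[0,0,0],[0,0,0],0.3]]'
```

```text
time: 9.5
tool_pos: [0.4215, -0.1379, 0.2392]
ee_rot: [-3.14, -0.003, 1.846]
wrist_force: [2.0, -0.6, 0.6]
width: 0.0658
finger_force: 0.0
time: 10.0
tool_pos: [0.4242, 0.0733, 0.2391]
ee_rot: [-3.138, 0.001, 1.23]
wrist_force: [0.5, -0.8, 0.5]
width: 0.0658
finger_force: 0.0
time: 10.5
tool_pos: [0.4885, 0.2736, 0.2393]
ee_rot: [-3.14, 0.003, 0.562]
wrist_force: [0.7, -1.1, 0.1]
width: 0.0655
finger_force: 0.0
time: 10.8
tool_pos: [0.4889, 0.2695, 0.2405]
ee_rot: [-3.141, 0.002, 0.564]
wrist_force: [-0.1, -0.1, 0.4]
width: 0.0657
finger_force: 0.0
```

```bash
python3 -m handwheel '[[[0,0,-0.06],[0.7,0.4,-0.3],0.3],[[0,0,-0.065],[0.7,0.5,-0.8],0.3],[[0,0,0],[0,0,-0.8],0.3],[[0,0,0],[0,0,-0.3],0.3],[[0,0,0],[0,0,0],0.3]]'; python3 -m handwheel '[[[0,0,0],[0,0,0],0.3],[[0,0,0],[0,0,0],0.3]]'; python3 - <<'E'
from h import *
o,p,d=snap('wrist','w6');P=cloud('wrist',o,d);print(o['tool_pos'],np.degrees(o['ee_rot'][2])-90);print(plates(P,.561,.322))
E
```

```text
time: 11.3
tool_pos: [0.5525, 0.3095, 0.1349]
ee_rot: [3.141, 0.006, 0.367]
wrist_force: [-0.8, -0.6, 0.3]
width: 0.066
finger_force: 0.0
time: 11.5
tool_pos: [0.5558, 0.3113, 0.1413]
ee_rot: [-3.141, -0.006, 0.367]
wrist_force: [-0.3, 0.1, 0.0]
width: 0.0657
finger_force: 0.0
[0.55576021 0.31134902 0.14130006] -68.98172558036742
(array([0.5629191, 0.3221767], dtype=float32), np.float32(112.149574), np.float32(0.030208789), np.float64(0.04798566755738063), 523)
```

```bash
python3 -m handwheel '[[[0,0,0.012],[0.16,0.23,-0.3],0.3],[[0,0,0],[0,0,-0.6],0.3],[[0,0,0],[0,0,-0.6],0.3],[[0,0,0],[0,0,-0.2],0.3],[[0,0,0],[0,0,0],0.3]]'; python3 -m handwheel '[[[0,0,0],[0,0,0],0.3],[[0,0,0],[0,0,0],0.3]]'
```

```text
time: 12.05
tool_pos: [0.562, 0.3223, 0.0516]
ee_rot: [3.141, 0.002, 0.386]
wrist_force: [0.6, 0.3, 0.1]
width: 0.0656
finger_force: 0.0
time: 12.25
tool_pos: [0.5642, 0.3233, 0.0551]
ee_rot: [-3.141, -0.005, 0.386]
wrist_force: [0.1, -0.3, 0.5]
width: 0.066
finger_force: 0.0
```

```bash
python3 -m handwheel '[[[0,0,0],[-0.02,0,-0.12],0.3],[[0,0,0],[0,0,0],0.3],[[0,0,0],[0,0,0],0.3],[[0,0,0],[0,0,0],0.3]]'
```

```text
time: 12.65
tool_pos: [0.5618, 0.3226, 0.0464]
ee_rot: [3.141, -0.0, 0.386]
wrist_force: [-0.4, 0.5, 0.3]
width: 0.0662
finger_force: 0.0
```

```bash
python3 -m handwheel '[[[0,0,0],[0,0,0],1],[[0,0,0],[0,0,0],1],[[0,0,0],[0,0,0],1],[[0,0,0],[0,0,0],1],[[0,0,0],[0,0,0],1]]';python3 -m handwheel '[[[0,0,0],[0,0,0],1],[[0,0,0],[0,0,0],1],[[0,0,0],[0,0,0.5],1],[[0,0,0],[-0.2,0,0.9],1],[[0,0,0],[-0.4,0,1],1]]';python3 -m handwheel '[[[0,0,0],[-0.7,0,1],1],[[0,0,0],[-0.8,-0.4,0.5],1],[[0,0,0],[-0.7,-0.9,0],1],[[0,0,0],[0,-1,0],1],[[0,0,0],[0,-1,0],1]]'
```

```text
time: 13.15
tool_pos: [0.5617, 0.3226, 0.0463]
ee_rot: [3.142, -0.0, 0.386]
wrist_force: [-0.2, -0.8, -0.4]
width: 0.0297
finger_force: 3.7
time: 13.65
tool_pos: [0.5326, 0.3219, 0.1618]
ee_rot: [3.141, 0.004, 0.385]
wrist_force: [1.0, 0.7, -0.4]
width: 0.0181
finger_force: 30.0
time: 14.15
tool_pos: [0.4335, 0.1627, 0.2284]
ee_rot: [3.141, -0.001, 0.389]
wrist_force: [1.5, 0.1, -0.8]
width: 0.0184
finger_force: 30.0
```

```bash
python3 -m handwheel '[[[0,0,0],[0,-1,0.2],1],[[0,0,0],[0,-1,0],1],[[0,0,0],[0,-1,0],1],[[0,0,0],[0,-1,0],1],[[0,0,0],[0,-1,0],1]]';python3 -m handwheel '[[[0,0,0],[0.2,-1,0],1],[[0,0,0],[0.2,-1,0],1],[[0,0,0],[0.2,-1,0],1],[[0,0,0],[0.2,-1,0],1],[[0,0,0],[0.2,-1,0],1]]';python3 -m handwheel '[[[0,0,0],[0,-0.9,0],1],[[0,0,0],[0,-0.8,-0.2],1],[[0,0,0],[0,0,-0.3],1],[[0,0,0],[0,0,0],1],[[0,0,0],[0,0,0],1]]'; python3 - <<'E'
from h import *
o,p,d=snap('wrist','w7');P=cloud('wrist',o,d);t=o['tool_pos'];print(t,rim(P,.5355,-.435),rim(P,.5955,-.2815))
Q=P.reshape(-1,3);Q=Q[np.isfinite(Q).all(1)]
q=Q[(np.hypot(*(Q[:,:2]-t[:2]).T)<.05)&(abs(Q[:,2]-t[2]+.029)<.006)]
h=cv2.convexHull(q[:,:2].astype(np.float32)).reshape(-1,2).astype(float)
from scipy.optimize import least_squares
c=least_squares(lambda c:np.hypot(*(h-c).T)-.034,h.mean(0),loss='soft_l1',f_scale=.001).x;print('cap-TCP',c-t[:2],np.median(q[:,2])-t[2])
o,p,d=snap('side','s2');print(rim(cloud('side',o,d),.5355,-.435))
E
```

```text
time: 14.65
tool_pos: [0.4341, -0.0872, 0.2379]
ee_rot: [3.141, -0.001, 0.386]
wrist_force: [1.2, -0.1, -1.4]
width: 0.0185
finger_force: 30.0
time: 15.15
tool_pos: [0.4836, -0.3325, 0.2375]
ee_rot: [-3.141, -0.0, 0.386]
wrist_force: [1.4, 0.5, -0.8]
width: 0.0183
finger_force: 30.0
time: 15.65
tool_pos: [0.4837, -0.4142, 0.2122]
ee_rot: [-3.139, 0.0, 0.387]
wrist_force: [0.7, 0.0, -0.6]
width: 0.0181
finger_force: 30.0
[ 0.48366778 -0.41420256  0.2122062 ] (array([ 0.5357, -0.4348]), 1609, 0.0431) (array([ 0.5968, -0.2811]), 2929, 0.0469)
cap-TCP [ 3.36413913e-04 -2.41330256e-05] -0.027468610664534543
(array([ 0.5359, -0.436 ]), 321, 0.0422)
```

```bash
python3 -m handwheel '[[[0,0,0],[0.5,-0.2,-0.2],1],[[0,0,0],[0.53,-0.2,-0.6],1],[[0,0,0],[0,0,-0.6],1],[[0,0,0],[0,0,0],1],[[0,0,0],[0,0,0],1]]'; python3 -m handwheel '[[[0,0,0],[0,0,0],1],[[0,0,0],[0,0,0],1],[[0,0,0],[0,0,0],1]]'; python3 - <<'E'
from h import *
o,p,d=snap('wrist','w8');P=cloud('wrist',o,d);t=o['tool_pos'];print(t,rim(P,.5355,-.435))
E
```

```text
time: 16.25
tool_pos: [0.5355, -0.4346, 0.1437]
ee_rot: [-3.142, 0.0, 0.387]
wrist_force: [0.4, -0.4, 0.2]
width: 0.0187
finger_force: 30.0
time: 16.55
tool_pos: [0.5357, -0.4361, 0.1454]
ee_rot: [3.138, -0.002, 0.386]
wrist_force: [-0.1, 0.2, 0.3]
width: 0.0184
finger_force: 30.0
[ 0.53566043 -0.43608875  0.14542898] (array([ 0.5357, -0.4348]), 1078, 0.0431)
```

```bash
python3 -m handwheel '[[[0,0,0],[0,0.01,-0.5],1],[[0,0,0],[0,0,-0.4],1],[[0,0,0],[0,0,-0.2],1],[[0,0,0],[0,0,-0.15],1],[[0,0,0],[0,0,0],1]]'; python3 -m handwheel '[[[0,0,0],[0,0,-0.08],1],[[0,0,0],[0,0,0],1]]'
```

```text
time: 17.1
tool_pos: [0.5349, -0.4348, 0.0796]
ee_rot: [-3.14, 0.001, 0.386]
wrist_force: [0.6, -0.1, -1.6]
width: 0.0183
finger_force: 30.0
time: 17.3
tool_pos: [0.5356, -0.4353, 0.0771]
ee_rot: [3.14, -0.0, 0.386]
wrist_force: [0.1, -0.3, -1.5]
width: 0.0184
finger_force: 30.0
```

```bash
python3 -m handwheel '[[[0,0,0],[0,0,-0.07],1],[[0,0,0],[0,0,-0.05],1],[[0,0,0],[0,0,0],1]]'; python3 -m handwheel '[[[0,0,0],[0,0,0],0.35],[[0,0,0],[0,0,0],0.35],[[0,0,0],[0,0,0],0.35],[[0,0,0],[0,0,0],0.35]]'; python3 -m handwheel '[[[0,0,0],[0,0,0.5],0.3],[[0,0,0],[0,0,0.8],0],[[0,0,0],[-0.8,0.2,1],0],[[0,0,0],[-0.5,0,0.5],0],[[0,0,0],[0,0,0],0]]'; python3 - <<'E'
from h import *
o,p,d=snap('wrist','w9');P=cloud('wrist',o,d);print(o['tool_pos']);np.save('w9.npy',P)
Q=P.reshape(-1,3);Q=Q[np.isfinite(Q).all(1)]
for x,y in((.5355,-.435),(.5955,-.282)):
    q=Q[(np.hypot(Q[:,0]-x,Q[:,1]-y)<.03)]
    f=q[abs(q[:,2]-.047)<.006];A=np.c_[f[:,:2],np.ones(len(f))];print('tilt',np.linalg.lstsq(A,f[:,2],rcond=None)[0], np.median(f[:,2]))
    t=q[(q[:,2]>.07)&(q[:,2]<.085)][:,:2].astype(np.float32);_,l,c=cv2.kmeans(t,2,None,(3,50,1e-5),5,2);print(c,np.hypot(*(c[0]-c[1])),c.mean(0))
E
```

```text
time: 17.6
tool_pos: [0.536, -0.4357, 0.0745]
ee_rot: [3.138, -0.001, 0.386]
wrist_force: [-3.1, 2.0, 9.1]
width: 0.0186
finger_force: 30.1
time: 18.0
tool_pos: [0.5358, -0.4358, 0.0714]
ee_rot: [3.139, -0.001, 0.386]
wrist_force: [0.5, -2.2, 3.4]
width: 0.0468
finger_force: 1.1
time: 18.5
tool_pos: [0.4789, -0.4292, 0.2052]
ee_rot: [3.132, -0.003, 0.384]
wrist_force: [0.3, 0.3, -0.3]
width: 0.0869
finger_force: 0.0
[ 0.4789327  -0.42923785  0.20515332]
tilt [ 0.00353291 -0.00214285  0.04440441] 0.047218465321933106
[[ 0.530368   -0.42076156]
 [ 0.54185855 -0.44858438]] 0.030102208 [ 0.53611326 -0.43467295]
tilt [ 0.00177292 -0.00100718  0.04581569] 0.04709631058396482
[[ 0.58291954 -0.29187933]
 [ 0.60805786 -0.27560022]] 0.029949026 [ 0.59548867 -0.28373978]
```

View pics/w9.png

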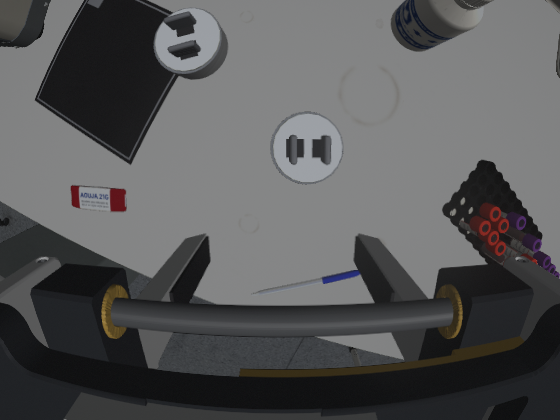

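Both covers read flat at 47 mm and sprung out, and no third pot is in sight. The pots are at (307,148) and (188,40), and the mat is at the upper left. Before sliding I'll check the mat pose and the clearances to the centrifuge and the bin.

```bash
python3 - <<'E'
from h import *
for f in('w3','w5','w9','side0'):
    try: Q=np.load(f+'.npy').reshape(-1,3)
    except Exception: continue
    Q=Q[np.isfinite(Q).all(1)]
    q=Q[(Q[:,2]>.05)&(Q[:,2]<.175)&(Q[:,0]>.46)&(Q[:,0]<.85)&(Q[:,1]>-.16)&(Q[:,1]<.1)]
    print(f,[(round(x,2),np.percentile(s[:,1],3).round(3)) for x in np.arange(.46,.7,.03) if len(s:=q[abs(q[:,0]-x)<.015])>5])
    q=Q[(Q[:,2]>.05)&(Q[:,2]<.175)&(Q[:,0]>.68)&(Q[:,0]<.85)&(Q[:,1]>-.4)&(Q[:,1]<-.12)]
    print(' bin',[(round(y,2),np.percentile(s[:,0],3).round(3)) for y in np.arange(-.36,-.12,.03) if len(s:=q[abs(q[:,1]-y)<.015])>5])
P=np.load('w9.npy')
for u,v in((37,100),(131,163),): print('mat corner',P[v-1:v+2,u-1:u+2].reshape(-1,3).mean(0).round(3))
# mat from side view: dark pixels at z~0
p=cv2.imread('pics/side0.png').max(2);S=np.load('side0.npy')
m=(p<75)&(abs(S[:,:,2])<.008)&(S[:,:,0]>.42)&(S[:,:,0]<.7)&(S[:,:,1]<-.05)&(S[:,:,1]>-.3)
m=cv2.morphologyEx(m.astype(np.uint8),cv2.MORPH_OPEN,np.ones((3,3)))>0
r=cv2.minAreaRect(S[m][:,:2].astype(np.float32));print(r,cv2.boxPoints(r).round(3))
E
```

```text
w3 [(np.float64(0.55), np.float64(-0.059)), (np.float64(0.58), np.float64(-0.06)), (np.float64(0.61), np.float64(-0.057)), (np.float64(0.64), np.float64(-0.053)), (np.float64(0.67), np.float64(-0.05))]
 bin [(np.float64(-0.3), np.float64(0.716)), (np.float64(-0.27), np.float64(0.717)), (np.float64(-0.24), np.float64(0.728)), (np.float64(-0.21), np.float64(0.734)), (np.float64(-0.18), np.float64(0.736))]
w9 [(np.float64(0.55), np.float64(-0.06)), (np.float64(0.58), np.float64(-0.062)), (np.float64(0.61), np.float64(-0.06))]
 bin []
side0 [(np.float64(0.52), np.float64(-0.012)), (np.float64(0.55), np.float64(-0.059)), (np.float64(0.58), np.float64(-0.063)), (np.float64(0.61), np.float64(-0.059)), (np.float64(0.64), np.float64(-0.055)), (np.float64(0.67), np.float64(-0.052))]
 bin [(np.float64(-0.33), np.float64(0.775)), (np.float64(-0.3), np.float64(0.723)), (np.float64(-0.27), np.float64(0.72)), (np.float64(-0.24), np.float64(0.725)), (np.float64(-0.21), np.float64(0.734)), (np.float64(-0.18), np.float64(0.74))]
mat corner [ 0.477 -0.081  0.002]
mat corner [ 0.446 -0.253  0.002]
((0.5496582388877869, -0.17889857292175293), (0.182539701461792, 0.17020344734191895), 78.40361022949219) [[ 0.448 -0.251]
 [ 0.615 -0.285]
 [ 0.651 -0.107]
 [ 0.485 -0.072]]
```

```bash
python3 -m handwheel '[[[0,0,0.094],[0.3,0.5,0.1],0],[[0,0,0.094],[0.3,0.5,0],0],[[0,0,0.094],[0.3,0.5,0],0],[[0,0,0.094],[0.3,0.5,0],0],[[0,0,0.094],[0.3,0.4,0],0]]'; python3 -m handwheel '[[[0,0,0.094],[0.4,0.3,0],0],[[0,0,0.094],[0.4,0.2,0],0],[[0,0,0.094],[0,0,-0.4],0],[[0,0,0],[0,0,0],0],[[0,0,0],[0,0,0],0]]'; python3 -m handwheel '[[[0,0,0],[0,0,0],0],[[0,0,0],[0,0,0],0]]'; python3 - <<'E'
from h import *
o,p,d=snap('side','s3');P=cloud('side',o,d);print(rim(P,.5955,-.2825,.042,.05,(.0,.036)),o['tool_pos'])
o,p,d=snap('wrist','w10');P=cloud('wrist',o,d);Q=P.reshape(-1,3);Q=Q[np.isfinite(Q).all(1)]
def tabs(x,y):
    q=Q[(np.hypot(Q[:,0]-x,Q[:,1]-y)<.03)];t=q[(q[:,2]>.07)&(q[:,2]<.085)][:,:2].astype(np.float32);_,l,c=cv2.kmeans(t,2,None,(3,50,1e-5),5,2);return c.mean(0),np.hypot(*(c[0]-c[1]))
print(tabs(.5955,-.2825))
E
```

```text
time: 19.05
tool_pos: [0.5552, -0.305, 0.2006]
ee_rot: [-3.137, -0.001, 1.131]
wrist_force: [0.5, 0.1, -0.1]
width: 0.0939
finger_force: 0.0
time: 19.55
tool_pos: [0.5939, -0.2816, 0.1809]
ee_rot: [-3.137, -0.003, 1.564]
wrist_force: [-0.1, -0.1, -0.4]
width: 0.0946
finger_force: 0.0
time: 19.75
tool_pos: [0.5945, -0.2828, 0.1847]
ee_rot: [3.14, 0.001, 1.565]
wrist_force: [-0.1, 0.2, -1.0]
width: 0.0943
finger_force: 0.0
(array([ 0.5954, -0.2839]), 318, 0.0466) [ 0.59448878 -0.28281755  0.18465274]
(array([ 0.59595096, -0.28186047], dtype=float32), np.float32(0.030058876))
```

```bash
python3 -m handwheel '[[[0,0,0],[0.02,0,-0.7],0],[[0,0,0],[0,0,-0.8],0],[[0,0,0],[0,0,-0.6],0],[[0,0,0],[0,0,-0.4],0],[[0,0,0],[0,0,-0.2],0]]'; python3 -m handwheel '[[[0,0,0],[0,0,-0.2],0],[[0,0,0],[0,0,0],0],[[0,0,0],[0,0,0],0],[[0,0,0],[0,0,0],0]]'
```

```text
time: 20.35
tool_pos: [0.5941, -0.2819, 0.0466]
ee_rot: [-3.139, -0.002, 1.566]
wrist_force: [-0.6, -0.1, -1.0]
width: 0.094
finger_force: 0.0
time: 20.75
tool_pos: [0.5964, -0.2829, 0.0407]
ee_rot: [3.139, 0.002, 1.567]
wrist_force: [-0.1, 0.0, 1.1]
width: 0.094
finger_force: 0.0
```

```bash
python3 -m handwheel '[[[0,0,0],[0,0,-0.12],0],[[0,0,0],[0,0,0],0],[[0,0,0],[0,0,0],0],[[0,0,0],[0,0,0],1],[[0,0,0],[0,0,0],1]]'; python3 -m handwheel '[[[0,0,0],[0,0,0],1],[[0,0,0],[0,0,0],1],[[0,0,0],[0,0,0],1]]'
```

```text
time: 21.25
tool_pos: [0.5955, -0.2824, 0.0331]
ee_rot: [3.141, 0.0, 1.567]
wrist_force: [0.4, -0.3, -0.5]
width: 0.0812
finger_force: 0.0
time: 21.55
tool_pos: [0.5955, -0.2824, 0.0331]
ee_rot: [3.141, 0.0, 1.567]
wrist_force: [0.5, 0.7, -0.8]
width: 0.0718
finger_force: 30.0
```

```bash
python3 -m handwheel '[[[0,0,0],[0,0.08,-0.02],1],[[0,0,0],[0,0.15,0],1],[[0,0,0],[0,0.2,0],1],[[0,0,0],[0,0.22,0],1],[[0,0,0],[0,0.22,0],1]]'; python3 -m handwheel '[[[0,0,0],[0,0.22,0],1],[[0,0,0],[0,0.22,0],1],[[0,0,0],[0,0.22,0],1],[[0,0,0],[0,0.22,0],1],[[0,0,0],[0,0.2,0],1]]';python3 -m handwheel '[[[0,0,0],[0,0.15,0],1],[[0,0,0],[0,0.1,0],1],[[0,0,0],[0,0.06,0],1],[[0,0,0],[0,0,0],1],[[0,0,0],[0,0,0],1]]'
```

```text
time: 22.05
tool_pos: [0.596, -0.2384, 0.0331]
ee_rot: [3.14, 0.002, 1.567]
wrist_force: [0.3, -4.1, 4.8]
width: 0.072
finger_force: 30.0
time: 22.55
tool_pos: [0.5959, -0.1841, 0.0331]
ee_rot: [3.14, 0.002, 1.568]
wrist_force: [-0.1, -4.1, 5.8]
width: 0.0721
finger_force: 30.0
time: 23.05
tool_pos: [0.5959, -0.1682, 0.0331]
ee_rot: [3.14, 0.0, 1.568]
wrist_force: [0.7, -2.8, 5.9]
width: 0.0722
finger_force: 30.0
```

```bash
python3 -m handwheel '[[[0,0,0],[0,0,0],0],[[0,0,0],[0,0,0],0],[[0,0,0],[0,0,0],0],[[0,0,0],[0,0,0],0],[[0,0,0],[0,0,0.3],0]]'; python3 -m handwheel '[[[0,0,0],[0,0,0.6],0],[[0,0,0],[0,0,0.9],0],[[0,0,0],[0,-0.3,1],0],[[0,0,-0.094],[-0.1,-1,0.5],0],[[0,0,-0.094],[-0.2,-1,0],0]]'; python3 -m handwheel '[[[0,0,-0.094],[-0.2,-1,0],0],[[0,0,-0.094],[-0.2,-1,0],0],[[0,0,-0.094],[-0.2,-0.8,0],0],[[0,0,-0.094],[-0.2,-0.25,0],0],[[0,0,0],[0,0,0],0]]'; python3 -m handwheel '[[[0,0,0],[0,0,-0.2],0],[[0,0,0],[0,0,0],0],[[0,0,0],[0,0,0],0]]'; cat >> h.py <<'E'
def tabs(P,x,y):
    Q=P.reshape(-1,3);Q=Q[np.isfinite(Q).all(1)]
    q=Q[(np.hypot(Q[:,0]-x,Q[:,1]-y)<.03)];t=q[(q[:,2]>.07)&(q[:,2]<.085)][:,:2].astype(np.float32);_,l,c=cv2.kmeans(t,2,None,(3,50,1e-5),5,2);return c.mean(0),np.hypot(*(c[0]-c[1]))
E
python3 - <<'E'
from h import *
o,p,d=snap('wrist','w11');P=cloud('wrist',o,d);print(o['tool_pos'],np.degrees(o['ee_rot'][2])-90,tabs(P,.536,-.435))
o,p,d=snap('side','s4');P=cloud('side',o,d);print(rim(P,.5356,-.435,.042,.05,(.0,.036)),rim(P,.596,-.168,.042,.05,(.0,.036)))
E
```

```text
time: 23.55
tool_pos: [0.5933, -0.1682, 0.0443]
ee_rot: [-3.135, -0.003, 1.567]
wrist_force: [-0.3, -0.4, -1.5]
width: 0.0942
finger_force: 0.0
time: 24.05
tool_pos: [0.584, -0.2782, 0.2004]
ee_rot: [3.129, 0.002, 1.269]
wrist_force: [1.1, 0.5, 0.8]
width: 0.0937
finger_force: 0.0
time: 24.55
tool_pos: [0.5399, -0.4304, 0.1927]
ee_rot: [3.141, 0.0, 0.677]
wrist_force: [-0.7, 0.7, -0.8]
width: 0.0937
finger_force: 0.0
time: 24.85
tool_pos: [0.5421, -0.426, 0.1816]
ee_rot: [-3.14, -0.0, 0.685]
wrist_force: [0.7, -0.3, -0.1]
width: 0.0943
finger_force: 0.0
[ 0.54211725 -0.42601254  0.18156289] -50.77719712103858 (array([ 0.5364725 , -0.43462974], dtype=float32), np.float32(0.030162971))
(array([ 0.5363, -0.4366]), 474, 0.0466) (array([ 0.5958, -0.1702]), 125, 0.0459)
```

```bash
python3 -m handwheel '[[[0,0,-0.083],[-0.12,-0.18,0],0],[[0,0,-0.083],[0,0,-0.5],0],[[0,0,0],[0,0,-0.8],0],[[0,0,0],[0,0,-0.6],0],[[0,0,0],[0,0,-0.4],0]]'; python3 -m handwheel '[[[0,0,0],[0,0,-0.3],0],[[0,0,0],[0,0,-0.2],0],[[0,0,0],[0,0,0],0],[[0,0,0],[0,0,0],0],[[0,0,0],[0,0,0],0]]'
```

```text
time: 25.45
tool_pos: [0.535, -0.4352, 0.0642]
ee_rot: [-3.138, 0.001, 0.422]
wrist_force: [0.3, -0.1, 0.3]
width: 0.094
finger_force: 0.0
time: 25.95
tool_pos: [0.5364, -0.4376, 0.0441]
ee_rot: [3.138, -0.001, 0.421]
wrist_force: [0.5, 0.6, -0.2]
width: 0.094
finger_force: 0.0
```

```bash
python3 -m handwheel '[[[0,0,0],[0,0.02,-0.18],0],[[0,0,0],[0,0,0],0],[[0,0,0],[0,0,0],0],[[0,0,0],[0,0,0],1],[[0,0,0],[0,0,0],1]]'; python3 -m handwheel '[[[0,0,0],[0,0,0],1],[[0,0,0],[0,0,0],1],[[0,0,0],[0,0,0],1],[[0,0,0],[0,0,0],1]]'
```

```text
time: 26.45
tool_pos: [0.5356, -0.4359, 0.0333]
ee_rot: [3.141, -0.0, 0.42]
wrist_force: [-0.4, 0.5, -0.5]
width: 0.0812
finger_force: 0.0
time: 26.85
tool_pos: [0.5355, -0.4356, 0.0333]
ee_rot: [-3.141, -0.0, 0.42]
wrist_force: [-1.4, 1.5, 1.2]
width: 0.0722
finger_force: 30.0
```

```bash
python3 -m handwheel '[[[0,0,0],[-0.014,0.1,-0.02],1],[[0,0,0],[-0.03,0.2,0],1],[[0,0,0],[-0.042,0.3,0],1],[[0,0,0],[-0.042,0.3,0],1],[[0,0,0],[-0.042,0.3,0],1]]'; python3 -m handwheel '[[[0,0,0],[-0.042,0.3,0],1],[[0,0,0],[-0.042,0.3,0],1],[[0,0,0],[-0.042,0.3,0],1],[[0,0,0],[-0.042,0.3,0],1],[[0,0,0],[-0.042,0.3,0],1]]'; python3 -m handwheel '[[[0,0,0],[-0.042,0.3,0],1],[[0,0,0],[-0.042,0.3,0],1],[[0,0,0],[-0.042,0.3,0],1],[[0,0,0],[-0.042,0.3,0],1],[[0,0,0],[-0.042,0.3,0],1]]'; python3 -m handwheel '[[[0,0,0],[-0.036,0.25,0],1],[[0,0,0],[-0.03,0.2,0],1],[[0,0,0],[-0.02,0.12,0],1],[[0,0,0],[-0.01,0.1,0],1],[[0,0,0],[0,0,0],1]]'
```

```text
time: 27.35
tool_pos: [0.5276, -0.376, 0.0334]
ee_rot: [3.138, -0.001, 0.42]
wrist_force: [0.8, -3.6, 3.5]
width: 0.0719
finger_force: 30.0
time: 27.85
tool_pos: [0.517, -0.3006, 0.0333]
ee_rot: [3.138, -0.001, 0.421]
wrist_force: [2.1, -5.0, 6.2]
width: 0.0716
finger_force: 30.0
time: 28.35
tool_pos: [0.5065, -0.2257, 0.0333]
ee_rot: [3.138, -0.001, 0.421]
wrist_force: [1.5, -5.2, 6.1]
width: 0.0719
finger_force: 30.0
time: 28.85
tool_pos: [0.5015, -0.1916, 0.0333]
ee_rot: [3.14, -0.001, 0.421]
wrist_force: [1.2, -3.1, 6.4]
width: 0.0717
finger_force: 30.0
```

```bash
python3 -m handwheel '[[[0,0,0],[0,0,0],0],[[0,0,0],[0,0,0],0],[[0,0,0],[0,0,0],0],[[0,0,0],[0,0,0],0],[[0,0,0],[0,0,0.3],0]]'; python3 -m handwheel '[[[0,0,0],[0,0,0.6],0],[[0,0,0],[0,0,0.9],0],[[0,0,0],[0,0,1],0.3],[[0,0,0.094],[-0.6,0.5,1],0.3],[[0,0,0.094],[-0.8,0.6,0],0.3]]';  python3 -m handwheel '[[[0,0,0.094],[-0.4,0.8,0],0.3],[[0,0,0.094],[0,0.8,0],0.3],[[0,0,0.094],[0,0.6,0],0.3],[[0,0,0],[0,0,0],0.3],[[0,0,0],[0,0,0],0.3]]'; python3 - <<'E'
from h import *
o,p,d=snap('side','s5');P=cloud('side',o,d);np.save('s5.npy',P)
A=(rim(P,.501,-.192,.042,.05,(.0,.036)),rim(P,.596,-.168,.042,.05,(.0,.036)));print(A)
c=np.array([.549,-.1795]);th=np.radians(-10.5);Rm=np.array([[np.cos(th),np.sin(th)],[-np.sin(th),np.cos(th)]])
for a in A: print('in mat',Rm@(a[0]-c))
o,p,d=snap('wrist','w12');P=cloud('wrist',o,d);np.save('w12.npy',P);print(o['tool_pos'],o['ee_rot'])
for q in('timer','dial_grip'):
  for b in robot.boxes_of(q,'wrist')[:2]: print(q,b)
a=cv2.imread('pics/s5.png')[170:310,180:400];b=cv2.imread('pics/w12.png')
cv2.imwrite('pics/d.png',np.vstack([cv2.resize(a,(440,280),interpolation=3),cv2.resize(b,(440,320))]))
E
```

```text
time: 29.35
tool_pos: [0.4991, -0.191, 0.0444]
ee_rot: [-3.136, 0.004, 0.42]
wrist_force: [0.2, 0.8, -0.4]
width: 0.0943
finger_force: 0.0
time: 29.85
tool_pos: [0.4408, -0.1442, 0.2182]
ee_rot: [3.13, -0.005, 0.721]
wrist_force: [0.0, 0.7, 0.4]
width: 0.0733
finger_force: 0.0
time: 30.35
tool_pos: [0.4174, -0.0324, 0.2113]
ee_rot: [-3.142, 0.001, 1.159]
wrist_force: [0.5, 0.1, 0.8]
width: 0.066
finger_force: 0.0
((array([ 0.5033, -0.1935]), 305, 0.0465), (array([ 0.5954, -0.1699]), 275, 0.0462))
in mat [-0.04238345 -0.02209373]
in mat [0.04387357 0.01789498]
[ 0.41752708 -0.03296309  0.21127837] [-3.14130161e+00  6.06347191e-04  1.15741374e+00]
timer {'bbox': [199.9, 37.7, 314.9, 152.1], 'p': 0.8}
dial_grip {'bbox': [229.9, 67.7, 277.8, 115.6], 'p': 0.97}
```

View pics/d.png

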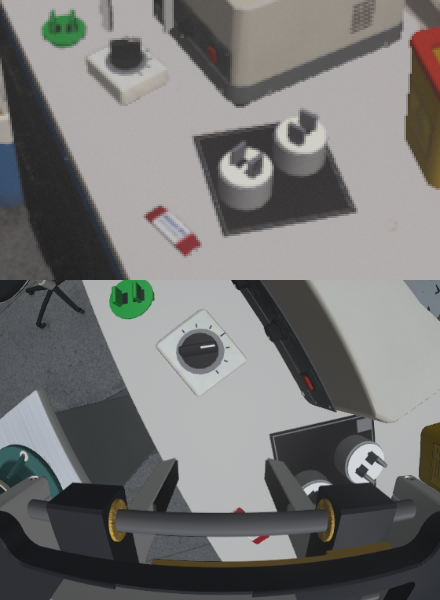

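Both covered pots stand inside the mat: at the crop's (245,180) and (300,145), with at least 10 mm of margin. The dial is at (200,350) in the lower half. I'll take a closer look at it.

```bash
python3 -m handwheel '[[[0,0,0],[0,0.6,-0.3],0.3],[[0,0,0],[0,0.6,-0.4],0.3],[[0,0,0],[0,0,0],0.3],[[0,0,0],[0,0,0],0.3],[[0,0,0],[0,0,0],0.3]]'; python3 - <<'E'
from h import *
o,p,d=snap('wrist','w13');P=cloud('wrist',o,d);np.save('w13.npy',P);print(o['tool_pos'],o['ee_rot'])
b=robot.boxes_of('timer','wrist')[0];print(b)
Q=P.reshape(-1,3);ok=np.isfinite(Q).all(1);Q=Q[ok]
n=np.hypot(Q[:,0]-.43,Q[:,1]-.072)<.085
top=Q[n&(abs(Q[:,2]-.035)<.004)];r=cv2.minAreaRect(top[:,:2].astype(np.float32));print('box',r)
bar=Q[n&(Q[:,2]>.066)&(Q[:,2]<.08)];r=cv2.minAreaRect(bar[:,:2].astype(np.float32));print('bar',r,np.median(bar[:,2]),len(bar))
# white pointer pixels on the bar
C=p.reshape(-1,3)[ok];w=Q[n&(Q[:,2]>.06)&(C.min(1)>150)];print('pointer',w[:,:2].mean(0) if len(w) else None,len(w))
l,t,rr,bt=[int(v) for v in b['bbox']];a=p[max(t-8,0):bt+8,l-8:rr+8,::-1];cv2.imwrite('pics/e.png',cv2.resize(a,None,fx=3,fy=3,interpolation=3))
E
```

```text
time: 31.05
tool_pos: [0.4182, 0.0263, 0.1772]
ee_rot: [3.14, 0.0, 1.157]
wrist_force: [0.6, -0.2, -0.5]
width: 0.0655
finger_force: 0.0
[0.41818556 0.02626902 0.17724381] [3.14019904e+00 2.25503115e-04 1.15705998e+00]
{'bbox': [213.4, 82.7, 340.9, 210.8], 'p': 0.67}
box ((0.43446213006973267, 0.07443270087242126), (0.08326765894889832, 0.09532107412815094), 14.1180419921875)
bar ((0.46324315667152405, 0.06880706548690796), (0.014262125827372074, 0.10347963869571686), 78.98226165771484) 0.0738028367645045 815
pointer [0.43185676 0.06430111] 108
```

View pics/e.png

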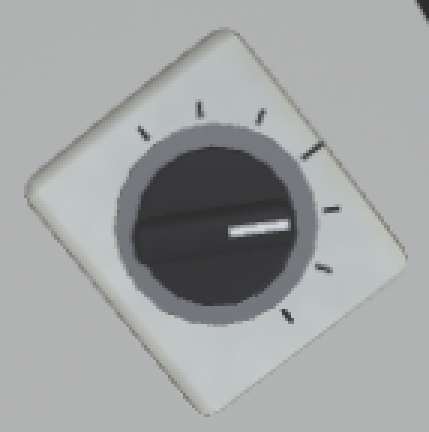

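The long tick, the third click, is at (313,150), but the pointer stands at the fourth tick (331,209). So the knob has to turn 30° counter-clockwise. I'll check the clearance to the centrifuge's front first.

```bash
python3 - <<'E'
from h import *
Q=np.load('w13.npy').reshape(-1,3);Q=Q[np.isfinite(Q).all(1)]
n=np.hypot(Q[:,0]-.4345,Q[:,1]-.0744)<.027
bar=Q[n&(Q[:,2]>.069)&(Q[:,2]<.08)];r=cv2.minAreaRect(bar[:,:2].astype(np.float32));print('bar',r,np.median(bar[:,2]),len(bar))
for f in('w13','w12','scene0','side0'):
    q=np.load(f+'.npy').reshape(-1,3);q=q[np.isfinite(q).all(1)];q=q[(q[:,2]>.13)&(q[:,2]<.19)&(q[:,0]>.47)&(q[:,0]<.6)]
    print(f,[(round(y,2),np.percentile(s[:,0],3).round(3)) for y in np.arange(-.04,.2,.03) if len(s:=q[abs(q[:,1]-y)<.015])>5])
E
```

```text
bar ((0.4342593252658844, 0.07434696704149246), (0.01164817065000534, 0.04427231103181839), 74.4088134765625) 0.07376738937212751 776
w13 [(np.float64(-0.04), np.float64(0.545)), (np.float64(-0.01), np.float64(0.541)), (np.float64(0.02), np.float64(0.538)), (np.float64(0.05), np.float64(0.534)), (np.float64(0.08), np.float64(0.53)), (np.float64(0.11), np.float64(0.526)), (np.float64(0.14), np.float64(0.521))]
w12 [(np.float64(-0.04), np.float64(0.545)), (np.float64(-0.01), np.float64(0.542)), (np.float64(0.02), np.float64(0.538)), (np.float64(0.05), np.float64(0.534)), (np.float64(0.08), np.float64(0.53)), (np.float64(0.11), np.float64(0.529))]
scene0 [(np.float64(-0.04), np.float64(0.543)), (np.float64(-0.01), np.float64(0.54)), (np.float64(0.02), np.float64(0.536)), (np.float64(0.05), np.float64(0.532)), (np.float64(0.08), np.float64(0.529)), (np.float64(0.11), np.float64(0.525)), (np.float64(0.14), np.float64(0.522)), (np.float64(0.17), np.float64(0.518)), (np.float64(0.2), np.float64(0.525))]
side0 [(np.float64(-0.04), np.float64(0.546)), (np.float64(-0.01), np.float64(0.542)), (np.float64(0.02), np.float64(0.538)), (np.float64(0.05), np.float64(0.535)), (np.float64(0.08), np.float64(0.532)), (np.float64(0.11), np.float64(0.526)), (np.float64(0.14), np.float64(0.522)), (np.float64(0.17), np.float64(0.521))]
```

```bash
python3 -m handwheel '[[[0,0,0.0908],[0.08,0.24,0],0.4],[[0,0,0.0908],[0.08,0.24,0],0.4],[[0,0,0.0908],[0.08,0.24,0],0.4],[[0,0,0.0908],[0.08,0.24,0],0.4],[[0,0,0.0908],[0,0,0],0.4]]'; python3 -m handwheel '[[[0,0,0.0908],[0,0,0],0.4],[[0,0,0.0908],[0,0,0],0.4],[[0,0,0.0908],[0,0,0],0.4],[[0,0,0.0908],[0,0,0],0.4],[[0,0,0.0908],[0,0,0],0.4]]'; python3 -m handwheel '[[[0,0,0.0908],[0,0,-0.1],0.4],[[0,0,0.0908],[0,0,-0.3],0.4],[[0,0,0],[0,0,-0.3],0.4],[[0,0,0],[0,0,0],0.4],[[0,0,0],[0,0,0],0.4]]'
```

```text
time: 31.65
tool_pos: [0.4344, 0.0756, 0.1772]
ee_rot: [3.14, 0.0, 1.878]
wrist_force: [-0.1, 0.3, -0.2]
width: 0.0566
finger_force: 0.0
time: 32.15
tool_pos: [0.4342, 0.0745, 0.1773]
ee_rot: [3.141, 0.001, 2.589]
wrist_force: [0.0, -0.6, -0.8]
width: 0.0566
finger_force: 0.0
time: 32.65
tool_pos: [0.4339, 0.0749, 0.1421]
ee_rot: [3.141, 0.0, 2.869]
wrist_force: [0.3, -0.3, 0.9]
width: 0.0565
finger_force: 0.0
```

```bash
python3 -m handwheel '[[[0,0,0],[0,0,-0.4],0.4],[[0,0,0],[0,0,-0.5],0.4],[[0,0,0],[0,0,-0.3],0.4],[[0,0,0],[0,0,-0.14],0.4],[[0,0,0],[0,0,0],0.4]]'; python3 -m handwheel '[[[0,0,0],[0,0,0],0.4],[[0,0,0],[0,0,0],0.4],[[0,0,0],[0,0,0],1],[[0,0,0],[0,0,0],1],[[0,0,0],[0,0,0],1]]'; python3 -m handwheel '[[[0,0,0],[0,0,0],1],[[0,0,0],[0,0,0],1],[[0,0,0],[0,0,0],1],[[0,0,0],[0,0,0],1],[[0,0,0],[0,0,0],1]]'
```

```text
time: 33.15
tool_pos: [0.4336, 0.0752, 0.0746]
ee_rot: [-3.142, -0.0, 2.87]
wrist_force: [0.6, 0.4, -0.3]
width: 0.0563
finger_force: 0.0
time: 33.65
tool_pos: [0.4338, 0.0754, 0.0749]
ee_rot: [3.141, 0.001, 2.87]
wrist_force: [0.1, -0.3, -0.6]
width: 0.0359
finger_force: 0.0
time: 34.15
tool_pos: [0.4335, 0.0752, 0.0745]
ee_rot: [-3.141, -0.0, 2.87]
wrist_force: [-1.2, -0.5, 0.5]
width: 0.0121
finger_force: 30.0
```

```bash
python3 -m handwheel '[[[0,0,0.06],[0,0,0],1],[[0,0,0.08],[0,0,0],1],[[0,0,0.08],[0,0,0],1],[[0,0,0.07],[0,0,0],1],[[0,0,0.043],[0,0,0],1]]'; python3 -m handwheel '[[[0,0,0],[0,0,0],1],[[0,0,0],[0,0,0],1],[[0,0,0],[0,0,0],1],[[0,0,0],[0,0,0],0.4],[[0,0,0],[0,0,0],0.4]]'; python3 -m handwheel '[[[0,0,0],[0,0,0],0.4],[[0,0,0],[0,0,0],0.4],[[0,0,0],[0,0,0.4],0.4],[[0,0,0],[0,0,0.8],0.4],[[0,0,0],[0.5,0,0.8],0.4]]'; python3 -m handwheel '[[[0,0,0],[0.8,0,0],0.4],[[0,0,0],[0,0,0],0.4],[[0,0,0],[0,0,0],0.4]]'; python3 - <<'E'
from h import *
o,p,d=snap('wrist','w14');P=cloud('wrist',o,d);print(o['tool_pos'],o['ee_rot'])
Q=P.reshape(-1,3);Q=Q[np.isfinite(Q).all(1)]
n=np.hypot(Q[:,0]-.4343,Q[:,1]-.0743)<.027
bar=Q[n&(Q[:,2]>.069)&(Q[:,2]<.08)];print('bar',cv2.minAreaRect(bar[:,:2].astype(np.float32)))
b=robot.boxes_of('timer','wrist')[0];l,t,r,bt=[int(v) for v in b['bbox']];print(b)
cv2.imwrite('pics/f.png',cv2.resize(p[max(t-8,0):bt+8,max(l-8,0):r+8,::-1],None,fx=2.5,fy=2.5,interpolation=3))
o,p,d=snap('side','s6');P=cloud('side',o,d)
print(rim(P,.501,-.192,.042,.05,(.0,.036)),rim(P,.596,-.168,.042,.05,(.0,.036)))
E
```

```text
time: 34.65
tool_pos: [0.4335, 0.0746, 0.0745]
ee_rot: [-3.14, -0.001, -2.887]
wrist_force: [-0.5, -2.8, 0.9]
width: 0.0117
finger_force: 30.0
time: 35.15
tool_pos: [0.4337, 0.0763, 0.0746]
ee_rot: [3.14, 0.001, -2.89]
wrist_force: [-0.7, 0.8, -0.2]
width: 0.0241
finger_force: 0.0
time: 35.65
tool_pos: [0.4563, 0.0758, 0.1747]
ee_rot: [3.14, -0.003, -2.889]
wrist_force: [0.9, -0.2, 0.1]
width: 0.0564
finger_force: 0.0
time: 35.95
tool_pos: [0.4984, 0.0756, 0.1736]
ee_rot: [3.141, -0.002, -2.89]
wrist_force: [-0.0, -1.1, 0.1]
width: 0.0563
finger_force: 0.0
[0.49841129 0.07555079 0.17358453] [ 3.14055404e+00 -2.31968631e-03 -2.88988007e+00]
bar ((0.4340224862098694, 0.07418529689311981), (0.043053094297647476, 0.012070831842720509), 14.890789031982422)
{'bbox': [242.5, 90.4, 351.0, 186.7], 'p': 0.57}
(array([ 0.5036, -0.1934]), 311, 0.0463) (array([ 0.5949, -0.1701]), 279, 0.0464)
```

View pics/f.png

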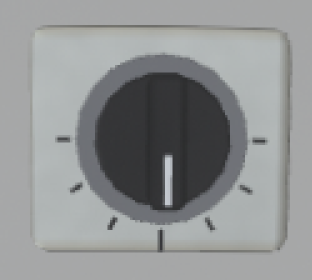

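View pics/s6.png

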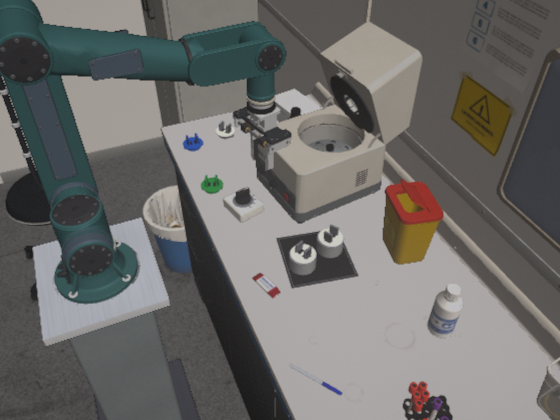

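The pointer is on the long tick, in line at (165,200). Both covered pots are on the mat at (303,257) and (330,242), and nothing else has been disturbed. I'll back off and hand the job in.

```bash
python3 -m handwheel '[[[0,0,0],[-0.6,0,0.6],0.4],[[0,0,0],[-0.6,0,0.8],0.4],[[0,0,0],[0,0,0],0.4],[[0,0,0],[0,0,0],0.4]]'; python3 -c "
from bench import robot
print(robot.close_job())"
```

```text
time: 36.5
tool_pos: [0.4382, 0.0755, 0.2459]
ee_rot: [-3.141, 0.004, -2.89]
wrist_force: [0.6, 1.3, -0.3]
width: 0.056
finger_force: 0.0
the job is handed in; nothing more can be done
None
```

I closed both pots (only two were there), slid them wholly onto the mat, then set the timer to the third click and handed the job in at about 36.5 s; the hand-in returned no verdict.

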